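# Snap the retaining clip onto the culture rotator and start it

## Robot

A 6-joint arm with a two-finger parallel gripper is mounted at the origin on the work surface. World frame = base frame: x ahead of the robot, y to its left, z up, the work surface at z = 0. Lengths are in m, angles in rad, forces in N, time in s.
With the tool pointing down it reaches from about 0.375 to 0.9 m from the base axis. Payload 3.1 kg.
Tool frame: the origin (TCP) lies at the centre of the arm's flange, where the gripper is bolted on; the fingertips stand 173 mm ahead of it and the grasp point (between the pads) lies 155 mm ahead of it (tip_extent is the distance from the TCP to the fingertips, in m); z points along the fingers, y is the direction in which the jaws open and shut (so a half turn about z gives the same grasp; the last joint's range is limited). The gripper opens to 85 mm and grips with 20 to 120 N. Pads are 22 mm wide; open, the fingers measure 114 mm over their backs; the gripper's body (76 mm by 85 mm) begins 54 mm behind the grasp point. The pads swing forward as they close: fully open they stand 13 mm farther back than shut.
Start: joints at [-1.298, 0.527, 1.433, -0, 1.181, -0.178], TCP at [0.273, -0.562, 0.405] pointing down, gripper open.
Joint ranges: [-3.08, 3.08], [-0.75, 2.2], [0.22, 2.44], [-1.43, 4.57], [0, 2.65], [-2.85, 2.85]. Speed limits (rad/s): [2.79, 2.79, 3.14, 3.14, 3.14, 3.14].

## Interface

Orientations are given as a unit quaternion [x, y, z, w].
In Python, from station import sense, snapshot, sign_off, tip_extent gives the robot as it stands. The module is installed in compiled form; this text tells all that it offers.
- The arm moves only by the tool servo_tool, never from a script. Its argument "rows" is a list of rows, each a list of 3 entries, a list of its own where there are three numbers: the shift along the tool's x, y, z in mm, then the turn about the tool's z in degrees, then the opening, from -1 (shut) to 1 (fully open), so that 0 is half open. A call has 1 to 8 rows; each row is the pose to reach, as a shift and turn from the pose measured when the call began, along the tool's axes at that moment; what a row does not reach only later rows make up. A row lasts 1/10 s, in which the tool goes at most 50 mm and 8.59 degrees, less where a joint would pass 70% of its speed; a pose out of reach is approached as far as the arm can. A call with a gripper value outside its range is refused whole. The fingers move at their own pace and stop on an object; "force" is the grip in N (left out, the last holds). Time passes only in rows, so rows that repeat a pose let the fingers close. It gives the time, the measured TCP pose, the force and the opening at its end, in the units of the state.
- sense(): the state, without advancing time (a new reading comes with each control period).
- snapshot(name): name is "scene" or "top"; returns a dict with "image" (480x640x3 uint8, blue, green, red), "z_map" (480x640 float32, m along the optical axis (not along the pixel's ray), 0 where there is no reading), "vertical_fov" (degrees; the focal length in pixels is half the picture's height over the tangent of half this angle, whatever the lens; pixels are square), "cx", "cy" (the principal point, pixels), "cam_to_world" (4x4, takes a point from camera to world coordinates). Camera axes: x right, y down, z forward; pixel columns grow to the right and rows downward; lengths in m; the calibration is good to about 2 mm. A picture is of the moment at which its call begins.
- sign_off(): hands the job in, once; it reports no verdict.
The state is a dict: "t": time; "q": joint angles; "qd": joint speeds; "tau": joint torques, N m; "tcp_pos": TCP position; "tool_rot": TCP orientation; "force": force on the tool from outside, world axes, zero at the start; "ft_torque": the same for the moment, N m; "finger_gap": opening from 0.0 (shut) to 1.0 (fully open).
Only numpy, scipy, OpenCV 4.12 (cv2) and the standard library are available. Lean on these libraries where they do the work, as an engineer would, in place of code of your own. Each camera call takes 0.05 s, during which the arm holds its last target. There are 200 camera calls.

## Task

Take the orange spring clip from the blue pad and push it sideways, without forcing it, into the groove of the rotator's spindle until it snaps fully home, lying flat on the hub, and let go of it. Then press the rotator's green start button down and let it come back up. Leave everything else where it stands.

Things in the scene. Friction and masses are not known exactly. Their poses are not given: they have to be found in the camera images.
- rotator: White culture rotator, fixed. Origin: at bench height on the axis of its upright spindle; z up; x points from the control panel to the spindle. Housing: x = -160 to +90 mm, y = -90 to +90 mm, top 60 mm high.
- carrier (a point): Centre of the top face (74 mm above the bench) of the rotator's aluminium carrier disc, radius 86 mm. On it stand four fixed small jars of radius 20 mm, 63 mm from the axis on the diagonals of the rotator's x and y, tops 109 mm above the bench. In the middle the hub: flat top face of radius 36 mm, nominally 122 mm above the bench.
- spindle (a point): Point on the spindle axis at the NOMINAL height of the hub face. Groove: radius 8 mm, 9 mm high, from the hub face up; above it a head, radius 11 mm, 8 mm high. Hub face, groove and head are set together anywhere from 11 mm below to 11 mm above nominal, which no reading shows: feel for the hub face. The clip goes in from any side. Over 25 N between clip and rotator damages them.
- clip: Orange retaining clip with two sprung steel jaws, 40 to 65 g, 6 mm thick, lying flat on the fixed blue pad (top 4 mm above bench). Origin: on its underside at the centre of the ring its jaws form, which is on the spindle axis when home; x points out of its open mouth; z up. The orange part spans x = -32 to -8 mm, 30 mm wide (y). In the groove it has 3 mm of play in height.
- clip_tab (a point): Inside the clip's upright orange grip tab, 27 mm above the clip's underside, on its middle line, 22 mm behind (-x) the clip's origin. The tab is 20 mm long along x, 14 mm wide along y, and reaches 42 mm above the underside.
- clip_mouth (a point): Midway between the jaws' two round lips (radius 2.5 mm, gap 12 mm, must spring open to 16 mm), 6.5 mm ahead (+x) of the clip's origin; jaw ends reach 7.5 mm farther. Lips meet the groove about 13 mm before home, push peaks at 8 to 16 N (one lip may pass before the other), falls to about zero 3 to 5 mm before home as the jaws snap shut, and rises steeply when the body meets the groove: home.
- start (a joint): Green round start button: 0 when up, grows to 0.006 m when fully pressed with about 5 N; springs back. Counts as pressed from 0.004 m.
- start_top (a point): Centre of the top face of the green start button (radius 14 mm), on the rotator's control panel; pressed straight down.
- big_clip: Bystander: a black clip of the same kind, for a larger spindle (ring 12 mm wider), on the same blue pad. Same layout, its tab centred at x = -28 mm.
- jar_a: Bystander: culture jar, radius 31 mm, 69 mm high, white lid; origin under its centre.
- jar_b: Bystander: culture jar, radius 31 mm, 69 mm high, red lid; origin under its centre.
- jar_c: Bystander: culture jar, radius 31 mm, 69 mm high, white lid; origin under its centre.
- forceps: Bystander: steel forceps lying flat, 115 mm long, 6 mm high; origin near the middle.
- spray: Bystander: bottle with red cap, radius 30 mm, 170 mm high; origin under its centre.
- dishes: Bystander: two stacked clear petri dishes, radius 44 mm, 29 mm high; origin under the centre.
Mind the look-alikes: they are no part of the job. Several things have the shape of the clip; the one meant has the colours described above.

How it is judged:
On the way, in this order (a step that is already met when the one before it is completed fails the run):
1. the clip is lifted off the pad (height (world z) of clip above 0.06 m), for 0.1 s.
2. the clip is fully home in the spindle's groove and let go (horizontal distance between clip and rotator below 0.0022 m and z of clip in the frame of rotator between 0.108 and 0.1385 m and angle between clip's own z axis and vertical below 0.12 rad and contact force between the fingers and clip below 0.05 N), for 0.2 s.
3. the start button is pressed down (value of joint start above 0.004 m), for 0.05 s.
At the end, for the whole second after the job is handed in: The clip sits in the groove, its ring centre within 2.2 mm of the spindle axis, its underside 108 to 138.5 mm above the bench, tilted less than 0.12 rad and at rest; the start button is up again (horizontal distance between clip and rotator below 0.0022 m and z of clip in the frame of rotator between 0.108 and 0.1385 m and angle between clip's own z axis and vertical below 0.12 rad and linear speed of clip below 0.01 m/s and value of joint start below 0.001 m); the robot touches nothing.
It fails at once if the clip is forced: more than 25 N between clip and rotator (contact force between clip and rotator above 25 N).
It fails at once if the button is pressed while the clip is not home (value of joint start above 0.004 m and not (horizontal distance between clip and rotator below 0.0022 m and z of clip in the frame of rotator between 0.108 and 0.1385 m and angle between clip's own z axis and vertical below 0.12 rad)).
It fails at once if a bystander is moved by more than 30 mm (distance of any of big_clip, jar_a, jar_b, jar_c, forceps, spray, dishes from where it was at the start of the episode above 0.03 m).
It also fails if it takes over 66 s, if anything falls off the work surface, if the arm or the gripper's body presses on something with over 40 N, if the wrist force passes 120 N, or if a joint passes its speed limit or range.

## Working session

There is one attempt and no reset: what is moved stays moved. The work goes in short steps, Python scripts to look and compute and a tool call to move; the robot and the scene stay as the last step left them, time stands still between calls to the robot, and variables do not carry over. Pictures are saved under pics/ and viewed, about 8 in all and at most 12, crops included, and the job is handed in when it is done.

Besides the shell and the picture viewer there is one more tool, called as a command line: name --argument value ..., lists and objects as JSON in quotes. servo_tool: Moves the arm, as the interface text tells. Its arguments: {"type":"object","properties":{"rows":{"type":"array"},"force":{"type":"number"}},"required":["rows"]}

```bash
mkdir -p pics; cat > h.py <<'E'
import numpy as np, cv2
from station import sense, snapshot, sign_off, tip_extent
def get(n):
    s=snapshot(n); s['f']=240/np.tan(np.radians(s['vertical_fov'])/2); return s
def ray(s,u,v):
    T=np.array(s['cam_to_world']); d=T[:3,:3]@np.array([(u-s['cx'])/s['f'],(v-s['cy'])/s['f'],1]); return T[:3,3],d
def onz(s,u,v,z):
    o,d=ray(s,u,v); return o+d*(z-o[2])/d[2]
def cloud(s):
    v,u=np.mgrid[0:480,0:640]; z=s['z_map']; T=np.array(s['cam_to_world'])
    p=np.stack([(u-s['cx'])/s['f']*z,(v-s['cy'])/s['f']*z,z],-1)
    return p@T[:3,:3].T+T[:3,3]
E
python3 - <<'E'
from h import *
for n in('scene','top'):
    s=get(n); cv2.imwrite(f'pics/{n}0.png',s['image']); print(n,s['f'],s['cx'],s['cy'],np.round(s['cam_to_world'],3).tolist(),(s['z_map']>0).mean())
print(sense(),tip_extent)
E
```

```text
scene 578.4249537693061 321.088281421048 244.11560242467144 [[0.797, 0.485, -0.359, 1.024], [0.604, -0.637, 0.479, -0.593], [0.004, -0.599, -0.801, 1.17], [0.0, 0.0, 0.0, 1.0]] 0.9959049479166666
top 550.0342718718631 310.6988861432253 233.41998423156926 [[-0.01, -0.999, 0.052, 0.484], [-1.0, 0.01, 0.006, 0.04], [-0.007, -0.052, -0.999, 1.369], [0.0, 0.0, 0.0, 1.0]] 0.9961555989583334
{'t': 0.1, 'q': array([-1.29749579e+00,  5.28363751e-01,  1.43379871e+00,  3.36572047e-06,
        1.18137221e+00, -1.78480251e-01]), 'qd': array([ 2.25939785e-04, -3.87457699e-05, -3.20549672e-03,  1.43665463e-03,
       -2.09090450e-03, -3.17499368e-04]), 'tau': array([-5.22901837e-05, -4.43304026e+01, -1.78586751e+01, -1.46576363e-04,
        3.85043764e-03, -1.59597835e-05]), 'tcp_pos': array([ 0.27280653, -0.56196688,  0.40382913]), 'tool_rot': array([ 9.74594752e-01,  2.23973494e-01, -4.44639219e-05, -9.69991301e-04]), 'force': array([ 0.36971905, -0.304755  ,  1.10985332]), 'ft_torque': array([0.00025933, 0.01443926, 0.04064846]), 'finger_gap': 0.9984393096347087} 0.1734
```

View pics/scene0.png

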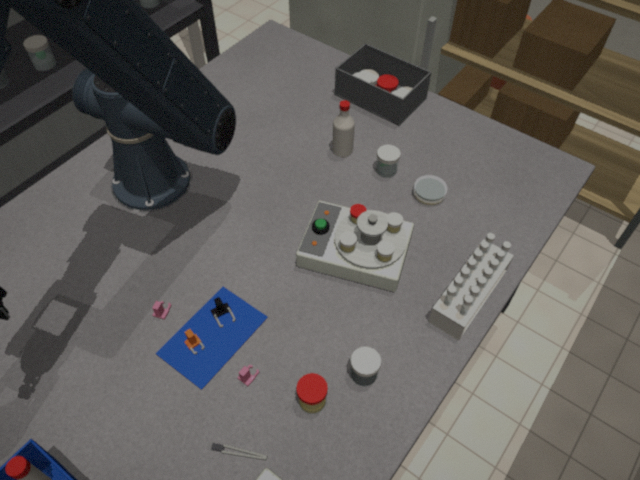

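View pics/top0.png

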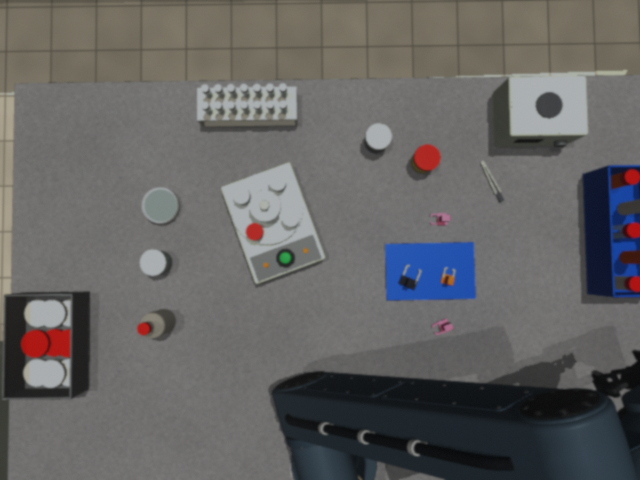

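The candidates for the clip are orange (scene 193,340; top 449,276), black (scene 220,307; top 410,277) and pink (top 441,218 and 444,326). The orange one on the blue pad fits the description. Next I'll take an enlarged crop and measurements.

```bash
python3 - <<'E'
from h import *
t=get('top'); s=get('scene')
a=cv2.resize(t['image'][255:300,385:475],None,fx=6,fy=6,interpolation=cv2.INTER_CUBIC)
b=cv2.resize(s['image'][285:375,160:270],(540,442),interpolation=cv2.INTER_CUBIC)[:300]
c=cv2.resize(t['image'][160:290,215:330],None,fx=4.6,fy=4.6,interpolation=cv2.INTER_CUBIC)[:570]
im=np.zeros((600,800,3),np.uint8); 
a=cv2.resize(a,(400,200)); im[:200,:400]=a; b=cv2.resize(s['image'][285:375,160:270],(400,327)); im[210:537,:400]=b
c=cv2.resize(t['image'][160:290,215:330],(400,452)); im[:452,400:]=c
cv2.imwrite('pics/c1.png',im)
for n,q in(('top',t),('scene',s)):
    C=cloud(q); h=cv2.cvtColor(q['image'],cv2.COLOR_BGR2HSV)
    m=cv2.inRange(h,(5,150,110),(18,255,255))
    k,l,st,ce=cv2.connectedComponentsWithStats(m)
    for i in range(1,k):
        if st[i,4]>8:
            P=C[l==i]; print(n,'orange',ce[i].round(1),st[i],P.mean(0).round(4),P[:,2].min().round(3),P[:,2].max().round(3))
    m=cv2.inRange(h,(50,120,60),(80,255,255)); k,l,st,ce=cv2.connectedComponentsWithStats(m)
    for i in range(1,k):
        if st[i,4]>30: P=C[l==i]; print(n,'green',ce[i].round(1),st[i],np.median(P,0).round(4))
    # housing
    m=(abs(C[...,2]-.06)<.006)&(C[...,1]>-.2)&(C[...,1]<.4)&(C[...,0]>.4)
    k,l,st,ce=cv2.connectedComponentsWithStats(m.astype(np.uint8))
    i=1+np.argmax(st[1:,4]); print(n,'house',ce[i],st[i],np.median(C[l==i],0))
    r=cv2.minAreaRect(C[l==i][:,:2].astype(np.float32)); print(r)
    # heights
    m=(C[...,2]>.112)&(C[...,2]<.16)&(C[...,1]>0)&(C[...,1]<.3)&(C[...,0]>.45)&(C[...,0]<.75)
    P=C[m]; print('hub',len(P),P.mean(0),np.percentile(P[:,2],[5,25,50,75,95,100]), cv2.minEnclosingCircle(P[:,:2].astype(np.float32)))
E
```

```text
top orange [305.  250.2] [304 249   3   4  10] [0.5119 0.0617 0.0661] 0.063 0.072
top orange [265.4 264.6] [264 263   4   4  13] [0.4788 0.1558 0.0653] 0.061 0.068
top orange [443.3 279. ] [442 276   4   7  15] [ 0.4388 -0.2767  0.0109] 0.006 0.017
top orange [449.9 279.8] [448 276   5   9  37] [ 0.438  -0.2844  0.046 ] 0.039 0.051
top green [284.7 257.4] [279 252  13  12 121] [0.4961 0.1083 0.0841]
top house [282.98851375 241.61712496] [ 230  162   95  122 2873] [0.51720132 0.10680408 0.06094224]
((0.5797289609909058, 0.13951489329338074), (0.24970799684524536, 0.17971853911876678), 19.633237838745117)
hub 929 [0.61278399 0.15104463 0.13058473] [0.11260012 0.1292975  0.13173388 0.13388729 0.14812107 0.15375852] ((0.6108978986740112, 0.15178123116493225), 0.08183104544878006)
scene orange [313.8 243. ] [312 242   4   3  10] [0.5126 0.0609 0.0647] 0.062 0.07
scene orange [191.1 338.8] [186 330  13  18 108] [ 0.441  -0.2884  0.0261] 0.006 0.05
scene green [320.3 223.3] [315 219  12  10  94] [0.4974 0.107  0.083 ]
scene house [342.70732689 242.93679549] [ 297  201  117   81 2484] [0.53344411 0.09110663 0.06030122]
((0.582814633846283, 0.13630105555057526), (0.24993103742599487, 0.1840469390153885), 19.38027572631836)
hub 690 [0.61616245 0.14643283 0.1312852 ] [0.11332028 0.12910807 0.13106192 0.13302068 0.14794413 0.15322693] ((0.6148661971092224, 0.14660263061523438), 0.0781659483909607)
```

View pics/c1.png

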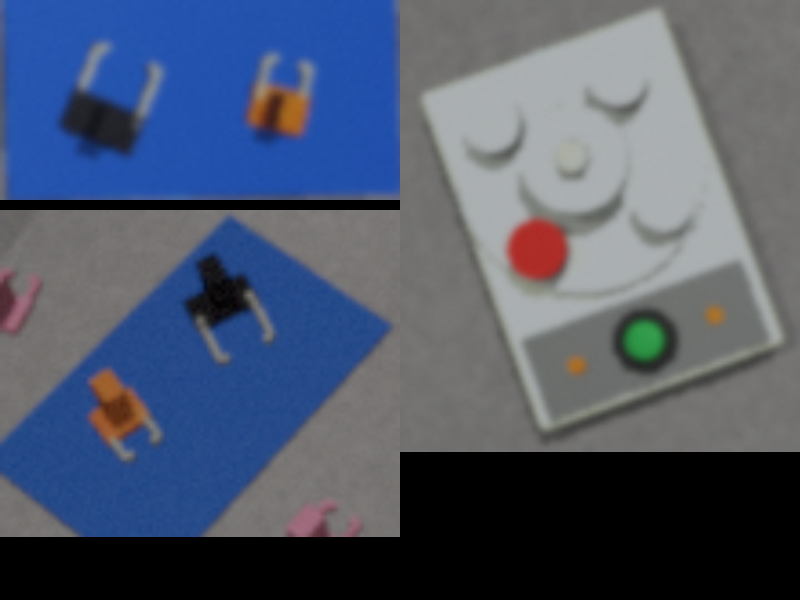

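```bash
python3 - <<'E'
from h import *
for n,lips in(('top',[(446,268.5),(453.9,270.1)]),('scene',[(203.2,347.4),(194.9,352.9)])):
    q=get(n); C=cloud(q); m=(C[...,2]>.03)&(C[...,2]<.07)&(abs(C[...,0]-.435)<.04)&(abs(C[...,1]+.285)<.035)
    P=C[m]; v,u=np.nonzero(m); print(n,len(P),u.mean(),v.mean(),P.mean(0),P.max(0)); 
    T=P[P[:,2]>.041]; print('tabtop',len(T),T.mean(0)); r=cv2.minAreaRect(T[:,:2].astype(np.float32)); print(r)
    m=(C[...,2]>.0075)&(C[...,2]<.03)&(abs(C[...,0]-.435)<.04)&(abs(C[...,1]+.285)<.03)
    h=cv2.cvtColor(q['image'],cv2.COLOR_BGR2HSV); sat=h[...,1]
    L=[onz(q,*l,.008) for l in lips]; mid=(L[0]+L[1])/2; d=L[0]-L[1]; hd=np.degrees(np.arctan2(-d[0],d[1]))
    print('lips',mid,np.linalg.norm(d),hd, 'tab->mouth',np.degrees(np.arctan2(*(mid-T.mean(0))[[1,0]])),np.linalg.norm((mid-T.mean(0))[:2]))
    # orange body+tab pixel mask principal rect on z=.01
    hub=(C[...,2]>.122)&(C[...,2]<.139)&(abs(C[...,0]-.614)<.06)&(abs(C[...,1]-.15)<.06); H=C[hub]; print('hub',len(H),cv2.fitEllipse(cv2.convexHull(H[:,:2].astype(np.float32))))
    # carrier/jars
    top=(C[...,2]>.143)&(abs(C[...,0]-.614)<.05)&(abs(C[...,1]-.15)<.05);print('head',top.sum(),C[top].mean(0))
    g=cv2.inRange(h,(50,120,60),(80,255,255))>0; print('btn',C[g].mean(0))
E
```

```text
top 61 449.59016393442624 280.0327868852459 [ 0.43736123 -0.2837001   0.0453377 ] [ 0.44706521 -0.27612581  0.05269116]
tabtop 54 [ 0.43702746 -0.28438355  0.04654298]
((0.4370826780796051, -0.2848966419696808), (0.015574059449136257, 0.019618138670921326), 82.08575439453125)
lips [ 0.46240716 -0.29431869  0.008     ] 0.019790176762095987 -12.052200339257361 tab->mouth -21.37836649593299 0.027255021124089153
hub 713 ((0.6125182509422302, 0.15120141208171844), (0.07093420624732971, 0.07107329368591309), 130.35914611816406)
head 75 [0.61265231 0.15130056 0.14924405]
btn [0.49500798 0.10879358 0.08353957]
scene 84 190.13095238095238 334.9404761904762 [ 0.44115046 -0.28746712  0.04299749] [ 0.45095887 -0.27711774  0.05114624]
tabtop 62 [ 0.43978736 -0.28661962  0.0456844 ]
((0.4394167363643646, -0.2866957485675812), (0.013913936913013458, 0.023366596549749374), 74.54631805419922)
lips [ 0.46533049 -0.29285292  0.008     ] 0.021291830848238005 -14.056834108132769 tab->mouth -13.713896408130472 0.026292688777609152
hub 572 ((0.6149008870124817, 0.14986208081245422), (0.0710487887263298, 0.0760180875658989), 27.877227783203125)
head 64 [0.6155672  0.14879943 0.14756576]
btn [0.49723048 0.10679531 0.08287722]
```

```bash
cat >> h.py <<'E'
def go(x,y,z,hd):
    from scipy.spatial.transform import Rotation as R
    s=sense(); M=R.from_quat(s['tool_rot']).as_matrix(); d=M.T@(np.array([x,y,z])-s['tcp_pos'])*1000
    h=np.degrees(np.arctan2(M[1,0],M[0,0])); tilt=np.degrees(np.arccos(-M[2,2]))
    print('shift',d.round(1),'turn',round((h-hd+180)%360-180,2),'| tcp',s['tcp_pos'].round(4),'hd',h.round(2),'tilt',tilt.round(2),'F',np.round(s['force'],2),'gap',round(s['finger_gap'],3),'t',s['t'])
E
python3 -c "
from h import *
go(.4363,-.2853,.26,-11)"
```

```text
shift [ 267.9 -177.6  144.5] turn 36.88 | tcp [ 0.2728 -0.5622  0.4044] hd 25.88 tilt 0.04 F [-1.26 -0.09  0.09] gap 1.002 t 0.3
```

servo_tool --rows '[[[268, -178, 144], 37, -0.2], [[268, -178, 144], 37, -0.2], [[268, -178, 144], 37, -0.2], [[268, -178, 144], 37, -0.2], [[268, -178, 144], 37, -0.2], [[268, -178, 144], 37, -0.2], [[268, -178, 144], 37, -0.2], [[268, -178, 144], 37, -0.2]]' --force 30

```text
t: 1.1
tcp_pos: [0.4369, -0.2796, 0.2582]
tool_rot: [0.996, -0.094, -0.003, -0.003]
force: [-2.1, -0.1, 0.3]
finger_gap: 0.399
```

servo_tool --rows '[[[0, 0, 0], 0, -0.2], [[0, 0, 0], 0, -0.2]]'

```text
t: 1.3
tcp_pos: [0.437, -0.2799, 0.2584]
tool_rot: [0.996, -0.094, -0.003, -0.003]
force: [0.1, -0.6, 0.0]
finger_gap: 0.402
```

```bash
python3 -c "
from h import *
go(.4363,-.2853,.187,-11)
for n,r in(('top',(225,325,395,505)),('scene',(270,390,130,260))):
    q=get(n); a,b,c,d=r; cv2.imwrite(f'pics/{n}1.png',cv2.resize(q['image'][a:b,c:d],None,fx=4,fy=4))
"; python3 -c "
import cv2,numpy as np
a=cv2.resize(cv2.imread('pics/top1.png'),(400,400));b=cv2.resize(cv2.imread('pics/scene1.png'),(400,400));cv2.imwrite('pics/m1.png',np.hstack([a,b]))"
```

```text
shift [ 0.8  5.8 71.3] turn 0.24 | tcp [ 0.437  -0.2799  0.2584] hd -10.76 tilt 0.49 F [ 0.09 -0.61  0.03] gap 0.402 t 1.3
```

View pics/m1.png

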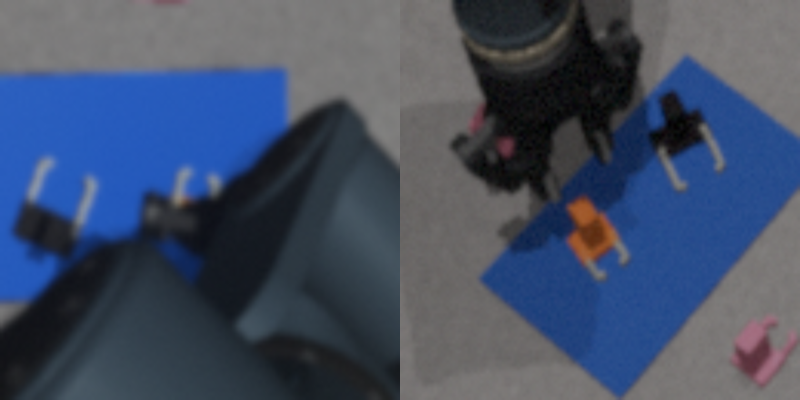

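The gripper stands above and behind the orange clip (right panel 590,230), with both fingers clear of it. The black clip is well clear. I'll descend and grip.

servo_tool --rows '[[[1, 6, 20], 0, -0.2], [[1, 6, 40], 0, -0.2], [[1, 6, 60], 0, -0.2], [[1, 6, 71], 0, -0.2], [[1, 6, 71], 0, -0.2], [[1, 6, 71], 0, -0.2]]'

```text
t: 2.0
tcp_pos: [0.4363, -0.2874, 0.1882]
tool_rot: [0.995, -0.095, -0.002, -0.002]
force: [0.8, 0.8, -0.0]
finger_gap: 0.402
```

```bash
python3 -c "
from h import *
go(.4363,-.2853,.187,-11)"
```

```text
shift [-0.4 -2.1  1.2] turn 0.07 | tcp [ 0.4363 -0.2874  0.1882] hd -10.93 tilt 0.33 F [ 0.79  0.78 -0.01] gap 0.402 t 2.0
```

servo_tool --rows '[[[0, -2, 1], 0, -0.2], [[0, -2, 1], 0, -0.5], [[0, -2, 1], 0, -1], [[0, -2, 1], 0, -1], [[0, -2, 1], 0, -1], [[0, -2, 1], 0, -1], [[0, -2, 1], 0, -1]]' --force 50

```text
t: 2.7
tcp_pos: [0.4369, -0.2855, 0.1881]
tool_rot: [0.995, -0.095, -0.001, -0.002]
force: [0.3, 0.5, 6.4]
finger_gap: 0.154
```

servo_tool --rows '[[[0, 0, -30], 0, -1], [[0, 0, -60], 0, -1], [[0, 0, -100], 0, -1], [[0, 0, -130], 0, -1], [[0, 0, -130], 0, -1], [[0, 0, -130], 0, -1]]'

```text
t: 3.3
tcp_pos: [0.4371, -0.2858, 0.3185]
tool_rot: [0.995, -0.095, -0.001, -0.001]
force: [-0.9, 0.4, -0.7]
finger_gap: 0.155
```

```bash
python3 - <<'E'
from h import *
# heading 19.5, origin 70mm before axis; grasp pt ~24mm behind origin
c=np.array([np.cos(np.radians(19.5)),np.sin(np.radians(19.5))]); A=np.array([.6138,.1503])
p=A-c*(.024+.07); print(p); go(*p,.33,19.5)
q=get('scene'); C=cloud(q); h=cv2.cvtColor(q['image'],cv2.COLOR_BGR2HSV); m=cv2.inRange(h,(5,150,90),(18,255,255))>0; m[230:250,300:325]=0
print(C[m].mean(0),m.sum()); cv2.imwrite('pics/s2.png',cv2.resize(q['image'][180:380,100:300],(600,600)))
E
```

```text
[0.5251917  0.11892216]
shift [  10.  -414.1  -10.4] turn -30.4 | tcp [ 0.4371 -0.2858  0.3185] hd -10.9 tilt 0.19 F [-0.87  0.42 -0.68] gap 0.155 t 3.3
[ 0.46609619 -0.20386595  0.15254031] 125
```

View pics/s2.png

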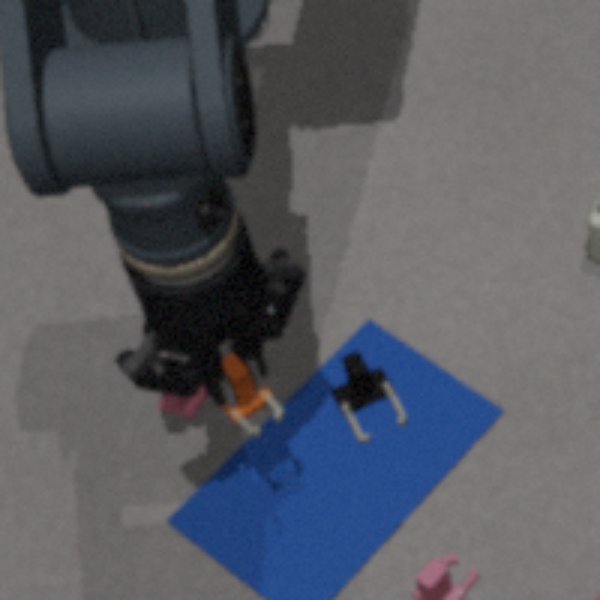

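servo_tool --rows '[[[10, -50, -15], -8, -1], [[10, -100, -15], -16, -1], [[10, -150, -15], -24, -1], [[10, -200, -15], -30, -1], [[10, -250, -15], -30.4, -1], [[10, -300, -15], -30.4, -1], [[10, -350, -15], -30.4, -1], [[10, -395, -15], -30.4, -1]]'

```text
t: 4.15
tcp_pos: [0.5209, 0.1025, 0.3321]
tool_rot: [0.986, 0.169, -0.003, -0.003]
force: [0.7, -0.7, -0.9]
finger_gap: 0.159
```

servo_tool --rows '[[[0, 0, 0], 0, -1], [[0, 0, 0], 0, -1]]'

```text
t: 4.35
tcp_pos: [0.5201, 0.1038, 0.3302]
tool_rot: [0.985, 0.171, -0.006, -0.003]
force: [0.5, -0.6, -1.2]
finger_gap: 0.157
```

```bash
python3 - <<'E'
from h import *
go(.5252,.1189,.333,19.5)
a=get('top')['image'][130:310,190:370]; b=get('scene')['image'][120:300,250:430]
cv2.imwrite('pics/m3.png',np.hstack([cv2.resize(i,(400,400),interpolation=cv2.INTER_CUBIC) for i in(a,b)]))
E
```

```text
shift [  9.9 -12.5  -2.8] turn 0.21 | tcp [0.5201 0.1038 0.3302] hd 19.71 tilt 0.73 F [ 0.51 -0.56 -1.19] gap 0.157 t 4.35
```

View pics/m3.png

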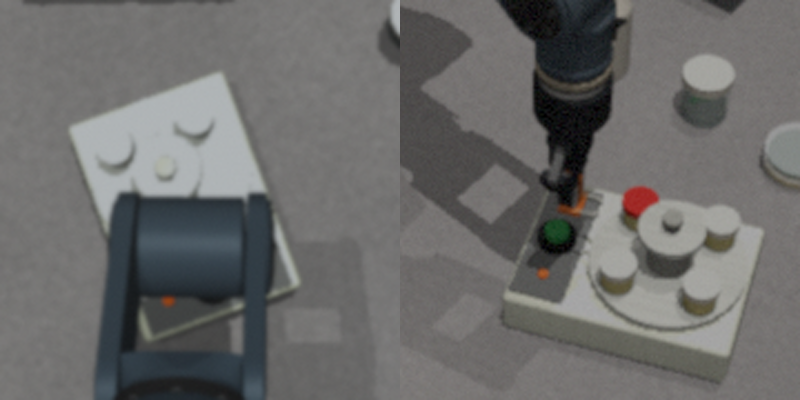

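servo_tool --rows '[[[10, -12.5, 0], 0.2, -1], [[10, -12.5, 0], 0.2, -1], [[10, -12.5, 0], 0.2, -1], [[10, -12.5, 0], 0.2, -1], [[10, -12.5, 0], 0.2, -1]]'

```text
t: 4.95
tcp_pos: [0.5255, 0.116, 0.3309]
tool_rot: [0.986, 0.167, -0.005, -0.003]
force: [-1.3, 0.2, -0.2]
finger_gap: 0.153
```

```bash
python3 - <<'E'
from h import *
c=np.array([np.cos(np.radians(19.5)),np.sin(np.radians(19.5))]); A=np.array([.6138,.1503])
go(*(A-c*.0535),.322,19.5)
E
```

```text
shift [41.2 -3.   8.5] turn -0.29 | tcp [0.5255 0.116  0.3309] hd 19.21 tilt 0.67 F [-1.28  0.23 -0.23] gap 0.153 t 4.95
```

servo_tool --rows '[[[15, -3, 0], -0.3, -1], [[30, -3, 4], -0.3, -1], [[41, -3, 6], -0.3, -1], [[41, -3, 6], -0.3, -1], [[41, -3, 6], -0.3, -1], [[41, -3, 6], -0.3, -1]]'

```text
t: 5.55
tcp_pos: [0.5625, 0.1322, 0.3244]
tool_rot: [0.986, 0.169, -0.006, -0.003]
force: [-0.6, 0.2, -0.8]
finger_gap: 0.155
```

```bash
python3 - <<'E'
from h import *
c=np.array([np.cos(np.radians(19.5)),np.sin(np.radians(19.5))]); A=np.array([.6138,.1503])
go(*(A-c*.0535),.320,19.5)
a=get('top')['image'][160:250,215:305]; b=get('scene')['image'][180:270,315:405]
cv2.imwrite('pics/m4.png',np.hstack([cv2.resize(i,(400,400),interpolation=cv2.INTER_CUBIC) for i in(a,b)]))
E
```

```text
shift [0.9 0.1 4.4] turn 0.02 | tcp [0.5625 0.1322 0.3244] hd 19.52 tilt 0.74 F [-0.57  0.21 -0.83] gap 0.155 t 5.55
```

View pics/m4.png

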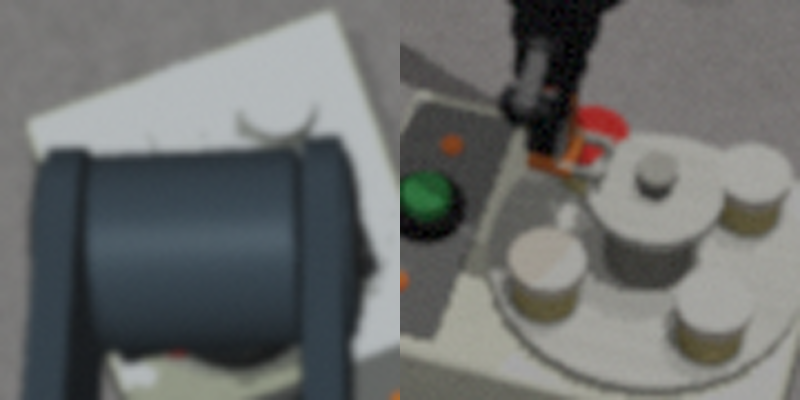

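servo_tool --rows '[[[1, 0, 1], 0, -1], [[1, 0, 2], 0, -1], [[1, 0, 3], 0, -1], [[1, 0, 4], 0, -1], [[1, 0, 4], 0, -1]]'

```text
t: 6.15
tcp_pos: [0.5635, 0.1326, 0.3203]
tool_rot: [0.986, 0.169, -0.006, -0.003]
force: [0.8, -0.2, 0.2]
finger_gap: 0.152
```

servo_tool --rows '[[[0, 0, 0.5], 0, -1], [[0, 0, 1], 0, -1], [[0, 0, 1.5], 0, -1], [[0, 0, 2], 0, -1], [[0, 0, 2], 0, -1]]'

```text
t: 6.65
tcp_pos: [0.5634, 0.1326, 0.3183]
tool_rot: [0.986, 0.169, -0.006, -0.003]
force: [0.6, 0.1, -0.6]
finger_gap: 0.153
```

servo_tool --rows '[[[0, 0, 0.5], 0, -1], [[0, 0, 1], 0, -1], [[0, 0, 1], 0, -1]]'

```text
t: 6.95
tcp_pos: [0.5634, 0.1326, 0.3172]
tool_rot: [0.986, 0.169, -0.006, -0.003]
force: [-0.6, -0.0, -0.4]
finger_gap: 0.157
```

servo_tool --rows '[[[0, 0, 0.5], 0, -1], [[0, 0, 1], 0, -1], [[0, 0, 1], 0, -1]]'

```text
t: 7.25
tcp_pos: [0.5633, 0.1326, 0.3161]
tool_rot: [0.986, 0.169, -0.006, -0.003]
force: [-0.3, -0.0, -0.3]
finger_gap: 0.154
```

servo_tool --rows '[[[0, 0, 0.5], 0, -1], [[0, 0, 1], 0, -1], [[0, 0, 1], 0, -1]]'

```text
t: 7.55
tcp_pos: [0.5633, 0.1326, 0.3157]
tool_rot: [0.986, 0.169, -0.006, -0.003]
force: [-1.2, -0.3, 3.9]
finger_gap: 0.158
```

servo_tool --rows '[[[0, 0, 0.5], 0, -1], [[0, 0, 0.5], 0, -1]]'

```text
t: 7.75
tcp_pos: [0.5632, 0.1326, 0.3156]
tool_rot: [0.986, 0.17, -0.005, -0.003]
force: [-1.1, -0.9, 5.5]
finger_gap: 0.154
```

servo_tool --rows '[[[0, 0, -1.6], 0, -1], [[0, 0, -1.6], 0, -1], [[0, 0, -1.6], 0, -1]]'

```text
t: 8.05
tcp_pos: [0.5633, 0.1326, 0.3168]
tool_rot: [0.986, 0.169, -0.006, -0.003]
force: [0.1, 0.8, -1.2]
finger_gap: 0.153
```

servo_tool --rows '[[[3, 0, 0], 0, -1], [[6, 0, 0], 0, -1], [[9, 0, 0], 0, -1], [[11, 0, 0], 0, -1], [[11, 0, 0], 0, -1]]'

```text
t: 8.55
tcp_pos: [0.574, 0.1364, 0.3167]
tool_rot: [0.986, 0.17, -0.005, -0.003]
force: [0.4, -0.4, -0.4]
finger_gap: 0.155
```

```bash
cat >> h.py <<'E'
def st(A=np.array([.6138,.1503]),hd=19.5):
    c=np.array([np.cos(np.radians(hd)),np.sin(np.radians(hd))]); s=sense(); d=A-s['tcp_pos'][:2]
    print('origin before axis mm',(d@c*1000-23.4).round(2),'lat',((d[1]*c[0]-d[0]*c[1])*1000).round(2)); F=s['force']
    print('push',(-F[:2]@c).round(2),'Flat',(F[1]*c[0]-F[0]*c[1]).round(2),'Fz',F[2].round(2),'z',s['tcp_pos'][2].round(4),s['ft_torque'].round(2))
E
python3 -c "
from h import *
st();go(.6,.15,.3172,19.5)"
```

```text
origin before axis mm 18.74 lat -0.15
push -0.25 Flat -0.57 Fz -0.43 z 0.3167 [-0.06 -0.04  0.01]
shift [29.  -4.2 -0.7] turn 0.03 | tcp [0.574  0.1364 0.3167] hd 19.53 tilt 0.71 F [ 0.43 -0.45 -0.43] gap 0.155 t 8.55
```

servo_tool --rows '[[[1, 0, -0.5], 0, -1], [[2, 0, -0.5], 0, -1], [[3, 0, -0.5], 0, -1], [[3, 0, -0.5], 0, -1]]'

```text
t: 8.95
tcp_pos: [0.577, 0.1374, 0.3172]
tool_rot: [0.986, 0.17, -0.005, -0.003]
force: [0.3, 0.7, 0.0]
finger_gap: 0.159
```

servo_tool --rows '[[[1, 0, 0], 0, -1], [[2, 0, 0], 0, -1], [[2, 0, 0], 0, -1]]'

```text
t: 9.25
tcp_pos: [0.579, 0.1381, 0.3172]
tool_rot: [0.986, 0.17, -0.005, -0.003]
force: [0.3, 0.6, -0.5]
finger_gap: 0.153
```

servo_tool --rows '[[[1, 0, 0], 0, -1], [[2, 0, 0], 0, -1], [[2, 0, 0], 0, -1]]'

```text
t: 9.55
tcp_pos: [0.581, 0.1388, 0.3172]
tool_rot: [0.986, 0.17, -0.005, -0.003]
force: [0.5, -0.2, 0.0]
finger_gap: 0.158
```

```bash
python3 -c "
from h import *
st();go(.6,.15,.3172,19.5)"
```

```text
origin before axis mm 11.32 lat -0.06
push -0.42 Flat -0.4 Fz 0.03 z 0.3172 [-0.01  0.   -0.02]
shift [21.6 -4.3 -0.1] turn 0.03 | tcp [0.581  0.1388 0.3172] hd 19.53 tilt 0.67 F [ 0.53 -0.24  0.03] gap 0.158 t 9.55
```

servo_tool --rows '[[[1, 0, 0], 0, -1], [[1, 0, 0], 0, -1]]'

```text
t: 9.75
tcp_pos: [0.5821, 0.1392, 0.3172]
tool_rot: [0.986, 0.17, -0.005, -0.003]
force: [-0.0, 0.1, -0.5]
finger_gap: 0.157
```

servo_tool --rows '[[[1, 0, 0], 0, -1], [[1, 0, 0], 0, -1]]'

```text
t: 9.95
tcp_pos: [0.5829, 0.1393, 0.3171]
tool_rot: [0.985, 0.17, -0.005, -0.003]
force: [-1.6, -1.2, -0.6]
finger_gap: 0.154
```

servo_tool --rows '[[[1, 0, 0], 0, -1], [[1, 0, 0], 0, -1]]'

```text
t: 10.15
tcp_pos: [0.5834, 0.1395, 0.3168]
tool_rot: [0.985, 0.17, -0.006, -0.003]
force: [-1.7, -1.8, 0.2]
finger_gap: 0.156
```

```bash
python3 -c "
from h import *
st();go(.6,.15,.3172,19.5)"
```

```text
origin before axis mm 8.87 lat 0.04
push 2.26 Flat -1.16 Fz 0.22 z 0.3168 [-0.32  0.33 -0.02]
shift [19.2 -4.4 -0.5] turn 0.04 | tcp [0.5834 0.1395 0.3168] hd 19.54 tilt 0.81 F [-1.75 -1.85  0.22] gap 0.156 t 10.15
```

servo_tool --rows '[[[1, 0, -0.3], 0, -1], [[1.5, 0, -0.3], 0, -1], [[1.5, 0, -0.3], 0, -1]]'

```text
t: 10.45
tcp_pos: [0.5841, 0.1398, 0.3167]
tool_rot: [0.985, 0.17, -0.008, -0.003]
force: [-4.6, -3.1, 0.1]
finger_gap: 0.155
```

servo_tool --rows '[[[1, 0, -0.3], 0, -1], [[1.8, 0, -0.3], 0, -1], [[1.8, 0, -0.3], 0, -1]]'

```text
t: 10.75
tcp_pos: [0.585, 0.1401, 0.3164]
tool_rot: [0.985, 0.17, -0.01, -0.002]
force: [-4.6, -3.8, -1.1]
finger_gap: 0.159
```

```bash
python3 -c "
from h import *
st();go(.6,.15,.3172,19.5)"
```

```text
origin before axis mm 7.14 lat 0.02
push 5.62 Flat -2.02 Fz -1.14 z 0.3164 [-0.62  0.82  0.02]
shift [17.4 -4.3 -1.1] turn 0.06 | tcp [0.585  0.1401 0.3164] hd 19.56 tilt 1.16 F [-4.63 -3.78 -1.14] gap 0.159 t 10.75
```

servo_tool --rows '[[[1, 0.4, -1.2], 0, -1], [[2, 0.4, -1.2], 0, -1], [[2, 0.4, -1.2], 0, -1]]'

```text
t: 11.05
tcp_pos: [0.586, 0.1403, 0.3173]
tool_rot: [0.985, 0.17, -0.012, -0.002]
force: [-6.0, -3.2, 2.1]
finger_gap: 0.154
```

servo_tool --rows '[[[1, 0.4, -0.5], 0, -1], [[2, 0.4, -0.5], 0, -1], [[2, 0.4, -0.5], 0, -1]]'

```text
t: 11.35
tcp_pos: [0.5869, 0.1404, 0.3174]
tool_rot: [0.985, 0.17, -0.015, -0.002]
force: [-5.9, -3.5, 1.0]
finger_gap: 0.155
```

```bash
python3 -c "
from h import *
st();go(.6,.15,.3172,19.5)"
```

```text
origin before axis mm 5.28 lat 0.35
push 6.74 Flat -1.28 Fz 0.99 z 0.3174 [-0.58  1.16 -0.07]
shift [15.6 -4.7 -0.2] turn 0.1 | tcp [0.5869 0.1404 0.3174] hd 19.6 tilt 1.7 F [-5.93 -3.46  0.99] gap 0.155 t 11.35
```

servo_tool --rows '[[[1, 0.3, -0.2], 0, -1], [[2, 0.3, -0.2], 0, -1], [[2.8, 0.3, -0.2], 0, -1], [[2.8, 0.3, -0.2], 0, -1]]'

```text
t: 11.75
tcp_pos: [0.5883, 0.1408, 0.3172]
tool_rot: [0.985, 0.17, -0.017, -0.002]
force: [-7.6, -3.6, 2.5]
finger_gap: 0.152
```

```bash
python3 -c "
from h import *
st();go(.6,.15,.3172,19.5)"
```

```text
origin before axis mm 3.77 lat 0.44
push 8.34 Flat -0.81 Fz 2.54 z 0.3172 [-0.68  1.2  -0.01]
shift [14.1 -4.7 -0.4] turn 0.12 | tcp [0.5883 0.1408 0.3172] hd 19.62 tilt 2.02 F [-7.59 -3.55  2.54] gap 0.152 t 11.75
```

servo_tool --rows '[[[1, 0.2, -0.7], 0, -1], [[2, 0.2, -0.7], 0, -1], [[3, 0.2, -0.7], 0, -1], [[3, 0.2, -0.7], 0, -1]]'

```text
t: 12.15
tcp_pos: [0.59, 0.1415, 0.3174]
tool_rot: [0.985, 0.17, -0.02, -0.002]
force: [-6.4, -3.2, 1.3]
finger_gap: 0.152
```

```bash
python3 -c "
from h import *
st();go(.6,.15,.3172,19.5)
q=get('scene');cv2.imwrite('pics/s5.png',cv2.resize(q['image'][180:260,320:420],(800,600),interpolation=cv2.INTER_CUBIC))"
```

```text
origin before axis mm 2.02 lat 0.38
push 7.11 Flat -0.9 Fz 1.28 z 0.3174 [-0.57  1.21  0.04]
shift [12.3 -4.7 -0.3] turn 0.15 | tcp [0.59   0.1415 0.3174] hd 19.65 tilt 2.34 F [-6.4  -3.23  1.28] gap 0.152 t 12.15
```

View pics/s5.png

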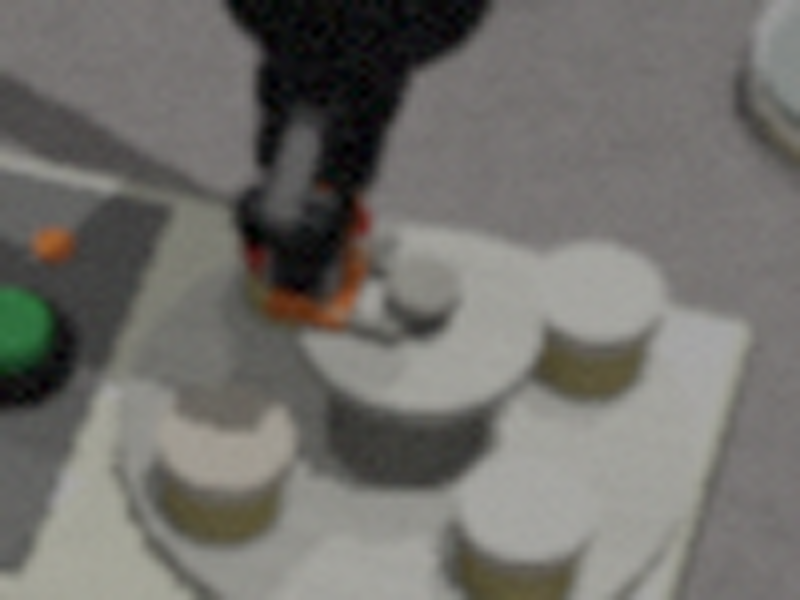

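The near jaw (380,325) runs below the head (420,285), and the jaws straddle the groove. They are not home yet, so I'll keep pushing.

servo_tool --rows '[[[1, 0.2, -0.4], 0, -1], [[2, 0.2, -0.4], 0, -1], [[2.5, 0.2, -0.4], 0, -1], [[2.5, 0.2, -0.4], 0, -1]]'

```text
t: 12.6
tcp_pos: [0.591, 0.1418, 0.3175]
tool_rot: [0.985, 0.171, -0.023, -0.002]
force: [-8.2, -4.8, 2.1]
finger_gap: 0.152
```

```bash
python3 -c "
from h import *
st();go(.6,.15,.3172,19.5)"
```

```text
origin before axis mm 0.9 lat 0.41
push 9.32 Flat -1.76 Fz 2.12 z 0.3175 [-0.69  1.32 -0.04]
shift [11.2 -4.7 -0.2] turn 0.18 | tcp [0.591  0.1418 0.3175] hd 19.68 tilt 2.66 F [-8.2  -4.77  2.12] gap 0.152 t 12.6
```

```bash
cat >> h.py <<'E'
def st(A=np.array([.6138,.1503]),hd=19.5):
    from scipy.spatial.transform import Rotation as R
    s=sense(); M=R.from_quat(s['tool_rot']).as_matrix(); o=s['tcp_pos']+M@[.0234,0,.184]
    c=np.array([np.cos(np.radians(hd)),np.sin(np.radians(hd))]); d=A-o[:2]; F=s['force']
    print('t',s['t'],'before axis mm',(d@c*1000).round(2),'lat',((d[1]*c[0]-d[0]*c[1])*1000).round(2),'oz',o[2].round(4),'nose',np.degrees(np.arcsin(M[2,0])).round(2),'roll',np.degrees(np.arcsin(M[2,1])).round(2))
    print('push',(-F[:2]@c).round(2),'Flat',(F[1]*c[0]-F[0]*c[1]).round(2),'Fz',F[2].round(2),'tcp',s['tcp_pos'].round(4),s['ft_torque'].round(2))
E
python3 - <<'E'
from h import *
from scipy.spatial.transform import Rotation as R
st()
for p,q in (([.4371,-.2858,.3185],[.995,-.095,-.001,-.001]),([.5821,.1392,.3172],[.986,.17,-.005,-.003]),([.591,.1418,.3175],[.985,.171,-.023,-.002])):
    M=R.from_quat(q).as_matrix(); o=np.array(p)+M@[.0234,0,.184]; print(o.round(4), np.degrees(M[2,:2]).round(2))
E
```

```text
t 12.6 before axis mm 9.19 lat -1.88 oz 0.1326 nose -2.57 roll -0.7
push 9.32 Flat -1.76 Fz 2.12 tcp [0.591  0.1418 0.3175] [-0.69  1.32 -0.04]
[ 0.4597 -0.2898  0.1344] [-0.13 -0.1 ]
[0.6021 0.1478 0.133 ] [-0.51 -0.44]
[0.6045 0.149  0.1327] [-2.56 -0.68]
```

servo_tool --rows '[[[1, 0.7, -0.5], 0, -1], [[2, 1.5, -0.6], 0, -1], [[3, 1.5, -0.6], 0, -1], [[4, 1.5, -0.7], 0, -1], [[4.5, 1.5, -0.7], 0, -1], [[5, 1.5, -0.7], 0, -1]]'

```text
t: 13.2
tcp_pos: [0.5954, 0.1423, 0.3171]
tool_rot: [0.985, 0.171, -0.025, -0.003]
force: [-5.8, -1.6, -2.5]
finger_gap: 0.157
```

```bash
python3 -c "
from h import *
st()"
```

```text
t 13.2 before axis mm 5.51 lat -1.15 oz 0.1322 nose -2.77 roll -0.79
push 6.06 Flat 0.4 Fz -2.46 tcp [0.5954 0.1423 0.3171] [-0.39  1.07 -0.02]
```

servo_tool --rows '[[[1, 0.3, 0], 0, -1], [[2, 0.3, -0.1], 0, -1], [[3, 0.3, -0.1], 0, -1], [[4, 0.3, -0.2], 0, -1], [[4, 0.3, -0.2], 0, -1]]'

```text
t: 13.7
tcp_pos: [0.6008, 0.1439, 0.3179]
tool_rot: [0.985, 0.171, -0.022, -0.003]
force: [1.4, 1.9, -0.6]
finger_gap: 0.151
```

```bash
python3 -c "
from h import *
st()"
```

```text
t 13.7 before axis mm -1.05 lat -0.75 oz 0.133 nose -2.45 roll -0.76
push -1.97 Flat 1.27 Fz -0.55 tcp [0.6008 0.1439 0.3179] [ 0.37 -0.26  0.06]
```

servo_tool --rows '[[[0.7, 0, 0], 0, -1], [[1.4, 0, 0], 0, -1], [[2, 0, 0], 0, -1]]'

```text
t: 14.0
tcp_pos: [0.6019, 0.1443, 0.3177]
tool_rot: [0.985, 0.171, -0.024, -0.003]
force: [-4.6, -1.7, 2.3]
finger_gap: 0.151
```

```bash
python3 -c "
from h import *
st()"
```

```text
t 14.0 before axis mm -1.64 lat -0.79 oz 0.1328 nose -2.64 roll -0.76
push 4.93 Flat -0.01 Fz 2.32 tcp [0.6019 0.1443 0.3177] [-0.3   0.75  0.03]
```

servo_tool --rows '[[[1, 0, 0], 0, -1], [[2, 0, 0], 0, -1], [[2.6, 0, 0], 0, -1], [[2.6, 0, 0], 0, -1]]'

```text
t: 14.4
tcp_pos: [0.603, 0.1447, 0.3172]
tool_rot: [0.985, 0.171, -0.027, -0.002]
force: [-7.6, -2.4, 2.8]
finger_gap: 0.156
```

```bash
python3 -c "
from h import *
st()"
```

```text
t 14.4 before axis mm -1.71 lat -0.87 oz 0.1322 nose -2.98 roll -0.78
push 7.92 Flat 0.27 Fz 2.84 tcp [0.603  0.1447 0.3172] [-0.51  1.1   0.01]
```

servo_tool --rows '[[[0, 0, 0], 0, -1], [[0, 0, 0], 0, -0.4], [[0, 0, 0], 0, -0.2], [[0, 0, 0], 0, -0.2], [[0, 0, 0], 0, -0.2]]'

```text
t: 14.9
tcp_pos: [0.6034, 0.1447, 0.3173]
tool_rot: [0.985, 0.171, -0.026, -0.002]
force: [-0.0, -0.2, -0.1]
finger_gap: 0.399
```

servo_tool --rows '[[[0, 0, -10], 0, -0.2], [[0, 0, -25], 0, -0.2], [[-2, 0, -50], 0, -0.2], [[-5, 0, -80], 0, -0.2], [[-5, 0, -80], 0, -0.2]]'

```text
t: 15.4
tcp_pos: [0.6043, 0.1436, 0.4029]
tool_rot: [0.985, 0.171, -0.021, -0.002]
force: [0.3, 0.2, 1.1]
finger_gap: 0.403
```

```bash
python3 -c "
from h import *
st()
q=get('scene');C=cloud(q);cv2.imwrite('pics/s6.png',cv2.resize(q['image'][180:260,320:420],(800,600),interpolation=cv2.INTER_CUBIC))
h=cv2.cvtColor(q['image'],cv2.COLOR_BGR2HSV);m=cv2.inRange(h,(5,130,80),(18,255,255))>0;m&=(C[...,2]>.1)
P=C[m&(C[...,2]>.165)];print(len(P),P.mean(0),P.max(0))
"
```

```text
t 15.4 before axis mm -4.73 lat 1.19 oz 0.2181 nose -2.31 roll -0.6
push -0.35 Flat 0.07 Fz 1.12 tcp [0.6043 0.1436 0.4029] [ 0.01 -0.04 -0.  ]
56 [0.59457533 0.14074121 0.17194356] [0.60411143 0.15101921 0.17677665]
```

View pics/s6.png

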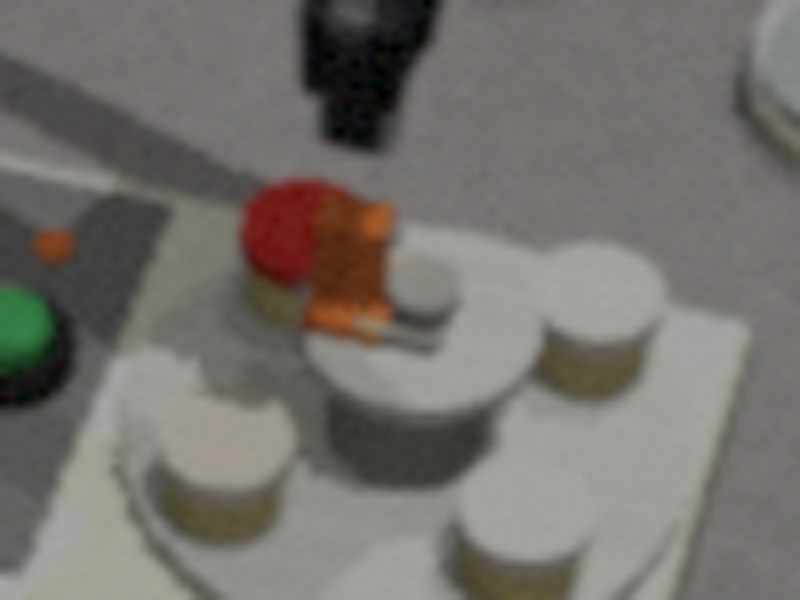

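The clip lies flat in the groove, with its near jaw (415,340) around the spindle under the head (425,285). It is free of the fingers. The tab is about 22 mm from the axis, as it should be when home. Next is the button.

```bash
cat >> h.py <<'E'
def tip(x,y,z):
    from scipy.spatial.transform import Rotation as R
    s=sense(); M=R.from_quat(s['tool_rot']).as_matrix(); p=np.array([x,y,z])-M@[0,0,.1734]; go(*p,np.degrees(np.arctan2(M[1,0],M[0,0])))
E
python3 -c "
from h import *
tip(.4962,.1077,.23);tip(.4962,.1077,.11)"
```

```text
shift [-105.6   -0.5    2.2] turn 0.0 | tcp [0.6036 0.1435 0.4007] hd 19.71 tilt 2.6 F [-0.26 -0.82 -0.5 ] gap 0.398 t 15.45
shift [-100.3    0.9  122. ] turn 0.0 | tcp [0.6036 0.1435 0.4007] hd 19.71 tilt 2.6 F [-0.26 -0.82 -0.5 ] gap 0.398 t 15.45
```

servo_tool --rows '[[[-40, 0, 0], 0, -1], [[-80, 0, 0], 0, -1], [[-104, 0, 20], 0, -1], [[-102, 0, 60], 0, -1], [[-101, 1, 100], 0, -1], [[-100, 1, 120], 0, -1], [[-100, 1, 120], 0, -1], [[-100, 1, 120], 0, -1]]' --force 30

```text
t: 16.25
tcp_pos: [0.5046, 0.1084, 0.2851]
tool_rot: [0.985, 0.171, -0.023, -0.002]
force: [0.4, -0.1, -0.7]
finger_gap: -0.001
```

```bash
python3 -c "
from h import *
tip(.4962,.1077,.086);tip(.4962,.1077,.076)"
```

```text
shift [ 0.8  0.2 25.8] turn 0.0 | tcp [0.5046 0.1084 0.2851] hd 19.71 tilt 2.66 F [ 0.38 -0.11 -0.74] gap -0.001 t 16.25
shift [ 1.3  0.3 35.8] turn 0.0 | tcp [0.5046 0.1084 0.2851] hd 19.71 tilt 2.66 F [ 0.38 -0.11 -0.74] gap -0.001 t 16.25
```

servo_tool --rows '[[[1, 0, 15], 0, -1], [[1, 0, 25], 0, -1], [[1, 0, 28], 0, -1], [[1, 0, 30], 0, -1], [[1, 0, 30], 0, -1]]'

```text
t: 16.75
tcp_pos: [0.5042, 0.1087, 0.2556]
tool_rot: [0.985, 0.171, -0.023, -0.002]
force: [-0.0, -0.9, 2.1]
finger_gap: 0.001
```

servo_tool --rows '[[[0, 0, 1], 0, -1], [[0, 0, 2], 0, -1], [[0, 0, 2], 0, -1]]'

```text
t: 17.05
tcp_pos: [0.5042, 0.1087, 0.2539]
tool_rot: [0.985, 0.171, -0.023, -0.002]
force: [-0.5, -0.9, 3.0]
finger_gap: -0.005
```

servo_tool --rows '[[[0, 0, 1], 0, -1], [[0, 0, 2], 0, -1], [[0, 0, 2], 0, -1]]'

```text
t: 17.35
tcp_pos: [0.5042, 0.1086, 0.2519]
tool_rot: [0.985, 0.171, -0.022, -0.002]
force: [-0.9, 0.2, 4.6]
finger_gap: 0.0
```

Force is now 4.6 N against the 5 N of a full press. I'll go on to the stop.

servo_tool --rows '[[[0, 0, 1], 0, -1], [[0, 0, 2], 0, -1], [[0, 0, 2], 0, -1]]'

```text
t: 17.65
tcp_pos: [0.5041, 0.1087, 0.2513]
tool_rot: [0.985, 0.171, -0.022, -0.002]
force: [-3.3, -0.2, 14.2]
finger_gap: -0.002
```

servo_tool --rows '[[[0, 0, -10], 0, -1], [[0, 0, -40], 0, -1], [[0, 0, -80], 0, -1], [[-40, 0, -110], 0, -1], [[-80, 0, -110], 0, -1], [[-80, 0, -110], 0, -1], [[-80, 0, -110], 0, -1]]'

```text
t: 18.35
tcp_pos: [0.4333, 0.082, 0.3648]
tool_rot: [0.985, 0.171, -0.022, -0.002]
force: [0.1, 0.9, -0.8]
finger_gap: -0.002
```

```bash
python3 -c "
from h import *
st()
q=get('scene');C=cloud(q);t=get('top')
a=cv2.resize(q['image'][180:280,290:420],(400,308));b=cv2.resize(t['image'],(400,300))
cv2.imwrite('pics/s7.png',np.vstack([a,b]))
h=cv2.cvtColor(q['image'],cv2.COLOR_BGR2HSV);m=cv2.inRange(h,(5,130,80),(18,255,255))>0
P=C[m&(C[...,2]>.165)&(C[...,2]<.19)];print(len(P),P.mean(0))
g=cv2.inRange(h,(50,120,60),(80,255,255))>0; print('btn',C[g].mean(0))
"
```

```text
t 18.35 before axis mm 177.38 lat 2.07 oz 0.18 nose -2.42 roll -0.62
push -0.44 Flat 0.79 Fz -0.78 tcp [0.4333 0.082  0.3648] [ 0.01 -0.04  0.03]
57 [0.59496671 0.14031245 0.17204582]
btn [0.50872035 0.09167948 0.10642831]
```

View pics/s7.png

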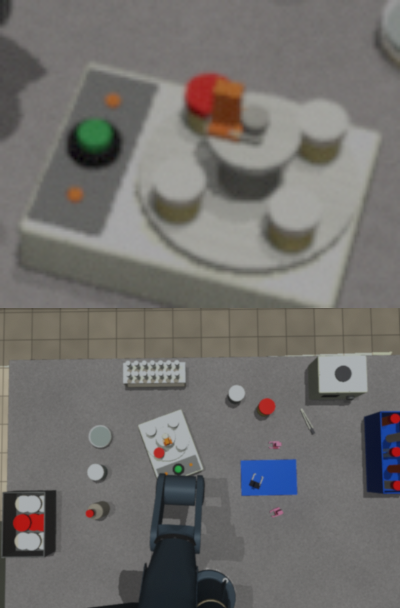

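The clip is on the spindle, the green button (95,135) looks up, the bystanders stand where they were and the arm is clear. I'm handing in.

```bash
python3 -c "
from station import sign_off
print(sign_off())"
```

```text
the job is handed in; nothing more can be done
None
```

The orange clip is in the spindle groove, lying flat and released. The green start button was pressed and has come back up, and I handed the job in at about 18.4 s of the 66 s. `sign_off` reports no verdict.

- **Insertion:** I felt the hub face at about 131 to 132 mm. The highest push I read was 9.3 N, well under the 25 N limit. The jaws snapped past the spindle and the clip stopped dead at 8 N.
- **Clip check:** After release, the camera put the tab about 22 mm from the spindle axis, as it should be when home. It had not moved after the button press.
- **Button:** The press ran through its spring travel to the stop, reading 14 N.
- **Bystanders:** In the last overhead picture they stand where they were, and the arm touches nothing.

**What disagreed:**
- The two cameras differed by about 3 mm.
- The tool tilted up to 3° nose-down while pushing. My first reading of how far in the clip was came out too optimistic until I allowed for that.
- The last automatic button-height reading was spoiled by stray green pixels, so I judged that the button was up from the picture.

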